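Clear the pile off the carving bench

TASK

Clear the pile on the carving bench. First swing the bail of the blue tote fully out, so that it is clear of the tote's mouth; then take the pile apart from the top down: stand the tape measure upright on the floor of the tote, set the wax tin in the middle of the round cork coaster, lay the sharpening stone in its dark wooden holder centred between the two brass stops, and lay the carving blank on the plywood carving board centred between the dowels, long sides in line. Do not let any of these four things tip over, and let go of everything at the end.

Things in the scene. Friction and masses are not known exactly. Their poses are not given: they have to be found in the camera images.
- tape_mid (a point): Tape measure, yellow with black base and black round side patches: upright rounded box 32 (own x) x 60 (own y) x 56 (z) mm, about 0.2 kg. At the start it stands on the wax tin, top of the pile. Point: its centre, 28 mm above its underside. Grip it across the 32 mm.
- tin_mid (a point): Wax tin: upright round tin, 60 mm diameter, 32 mm high, green lid on a bare metal lower part, about 0.14 kg. At the start it stands on the sharpening stone, under the tape measure. Point: its centre, 16 mm above its underside.
- stone_mid (a point): Sharpening stone: flat block 50 (own x) x 130 (own y) x 30 (z) mm, orange upper half and grey lower half, about 0.32 kg. At the start it lies on the carving blank, lengthwise. Point: its centre, 15 mm above its underside. Grip it across the 50 mm.
- blank_mid (a point): Carving blank: pale wooden block 64 (own x) x 160 (own y) x 40 (z) mm with both ends painted red, about 0.27 kg; bottom of the pile, lying on the table. Point: its centre, 20 mm above the table. Grip it across the 64 mm.
- tote: Blue open tote, fixed to the table: outside 130 (own x) x 170 (own y) x 55 (z) mm, walls and floor 5 mm thick. Origin: centre of its underside. The bail's hinge line runs along own y, 45 mm to +x of the origin and 62 mm above the table.
- bail (a joint): Angle of the tote's bail about its hinge line (rad): 0 = lying level across the middle of the mouth, bar towards the tote's own -x; grows as the bar swings up and over to own +x; 1.57 = upright; 2.8 = stop, fully out beyond the +x wall. Stiff hinge: it stays where it is left; about 1 to 2 N at the bar moves it.
- bail_bar (a point): Middle of the bail's bar, which runs along the tote's own y, 50 mm from the hinge line: a red round sleeve of 12 mm diameter, 120 mm long, on a steel wire U of 8 mm wire, 188 mm wide.
- coaster_top (a point): Round cork coaster with a broad black rim, fixed: 100 mm diameter, 8 mm high. Point: centre of its top face. Place of the wax tin.
- holder_top (a point): Stone holder, fixed: dark wooden slab 90 (own x) x 190 (own y) x 12 (z) mm with a brass stop block at each end, 10 mm high above the slab, inner faces 150 mm apart along own y; open along the long sides. Point: centre of the slab's top face. Place of the sharpening stone, long side along own y, either way round.
- board_top (a point): Carving board, fixed: plywood 110 (own x) x 220 (own y) mm with a black rubber mat, mat surface 12 mm above the table, and two dark dowels of 12 mm diameter at each end (16 mm high above the mat, at own x +-20 mm, y +-100 mm). Point: centre of the mat's surface. Place of the carving blank, long side along own y, either way round.

How it is judged (in metres and radians):
On the way, in this order (a step that is already met when the one before it is completed fails the run):
1. the bail is swung out (value of joint bail above 2.3 rad), for 0.1 s.
2. the tape measure stands in the tote (x of tape_mid in the frame of tote between -0.046 and 0.046 m and y of tape_mid in the frame of tote between -0.066 and 0.066 m and z of tape_mid in the frame of tote between 0.028 and 0.04 m and linear speed of tape below 0.02 m/s and angle between tape_mid's own z axis and vertical below 0.12 rad and contact force between the fingers and tape below 0.2 N), for 0.2 s.
3. the wax tin stands on the coaster (horizontal distance between tin_mid and coaster_top below 0.015 m and z of tin_mid in the frame of coaster_top between 0.012 and 0.022 m and linear speed of tin below 0.02 m/s and angle between tin_mid's own z axis and vertical below 0.12 rad and contact force between the fingers and tin below 0.2 N), for 0.2 s.
4. the stone lies in its holder (x of stone_mid in the frame of holder_top between -0.012 and 0.012 m and y of stone_mid in the frame of holder_top between -0.012 and 0.012 m and z of stone_mid in the frame of holder_top between 0.011 and 0.019 m and angle between the y axis of stone_mid and the y axis of holder_top, either way round below 0.15 rad and linear speed of stone below 0.02 m/s and angle between stone_mid's own z axis and vertical below 0.12 rad and contact force between the fingers and stone below 0.2 N), for 0.2 s.
5. the blank lies on the carving board (x of blank_mid in the frame of board_top between -0.012 and 0.012 m and y of blank_mid in the frame of board_top between -0.012 and 0.012 m and z of blank_mid in the frame of board_top between 0.016 and 0.024 m and angle between the y axis of blank_mid and the y axis of board_top, either way round below 0.15 rad and linear speed of blank below 0.02 m/s and angle between blank_mid's own z axis and vertical below 0.12 rad and contact force between the fingers and blank below 0.2 N), for 0.2 s.
At the end, for the whole second after the job is handed in: Bail beyond 2.3 rad; tape measure standing on the tote floor; tin on the coaster within 15 mm of its centre; stone on its holder and blank on its board, within 12 mm of centre along both own axes and 0.15 rad of its long axis; all upright within 0.12 rad, released, at rest (value of joint bail above 2.3 rad and x of tape_mid in the frame of tote between -0.046 and 0.046 m and y of tape_mid in the frame of tote between -0.066 and 0.066 m and z of tape_mid in the frame of tote between 0.028 and 0.04 m and horizontal distance between tin_mid and coaster_top below 0.015 m and z of tin_mid in the frame of coaster_top between 0.012 and 0.022 m and x of stone_mid in the frame of holder_top between -0.012 and 0.012 m and y of stone_mid in the frame of holder_top between -0.012 and 0.012 m and z of stone_mid in the frame of holder_top between 0.011 and 0.019 m and angle between the y axis of stone_mid and the y axis of holder_top, either way round below 0.15 rad and x of blank_mid in the frame of board_top between -0.012 and 0.012 m and y of blank_mid in the frame of board_top between -0.012 and 0.012 m and z of blank_mid in the frame of board_top between 0.016 and 0.024 m and angle between the y axis of blank_mid and the y axis of board_top, either way round below 0.15 rad and linear speed of each of tape, tin, stone, blank below 0.02 m/s and angle between each of tape_mid, tin_mid, stone_mid, blank_mid's own z axis and vertical below 0.12 rad); the robot touches nothing.
It fails at once if the tape measure is tipped over (angle between tape_mid's own z axis and vertical above 0.6 rad).
It fails at once if the wax tin is tipped over (angle between tin_mid's own z axis and vertical above 0.6 rad).
It fails at once if the sharpening stone is tipped over (angle between stone_mid's own z axis and vertical above 0.6 rad).
It fails at once if the carving blank is tipped over (angle between blank_mid's own z axis and vertical above 0.6 rad).
It also fails if it takes over 141 s, if anything falls off the work surface, if the arm or the gripper's body presses on something with over 40 N, if the wrist force passes 120 N, or if a joint passes its speed limit or range.

ROBOT

A 6-joint arm with a two-finger parallel gripper is mounted at the origin on the work surface. World frame = base frame: x ahead of the robot, y to its left, z up, the work surface at z = 0. Lengths are in mm, angles in degrees, forces in N, time in s.
With the tool pointing down it reaches from about 350 to 850 mm from the base axis. Payload 8.1 kg.
Tool frame: the origin (TCP) lies between the finger pads; the fingertips stand 17 mm ahead of it and the grasp point (between the pads) lies 2 mm behind it; z points along the fingers, y is the line along which they close (so a half turn about z gives the same grasp; the last joint's range is limited). The gripper opens to 85 mm and grips with 20 to 120 N. Pads are 22 mm wide; open, the fingers measure 114 mm over their backs; the gripper's body (76 mm by 85 mm) begins 54 mm behind the grasp point. The pads swing forward as they close: fully open they stand 13 mm farther back than shut.
Start: joints at [63.633, 7.471, 85.268, -0, 87.261, -4.893], TCP at [219.631, 558.362, 248.292] pointing down, gripper open.
Joint ranges: [-169.43, 169.43], [-51.17, 129.36], [1.28, 143.12], [-76.62, 256.62], [0, 156.53], [-152.29, 152.29]. Speed limits (degrees/s): [136.94, 136.94, 159.86, 180, 180, 180].

INTERFACE

Orientations are given as [roll, pitch, yaw] about the fixed x, y, z axes, in that order (R = Rz(yaw) Ry(pitch) Rx(roll)).
In Python, from bench import sense, snapshot, hand_in, trace, place_of gives the robot as it stands.
- The arm moves only by the shell command python3 -m handwheel 'ROWS' [FORCE]. ROWS is JSON, a list of rows, each a list of 7 numbers: the opening, from -1 (shut) to 1 (fully open), then the shift along the tool's x, y, z in cm, then the turn, a rotation vector about the tool's x, y, z in rad. A call has 1 to 12 rows; each row shifts and turns the commanded pose from where the row before left it, along the tool's axes as they then stand; what a row does not reach is not made up. A row lasts 1/12 s, in which the tool goes at most 41.7 mm and 7.16 degrees, less where a joint would pass 70% of its speed; a pose out of reach is approached as far as the arm can. A call with a gripper value outside its range is refused whole. The fingers move at their own pace and stop on an object; FORCE is the grip in N (left out, the last holds). Time passes only in rows, so rows that do not move let the fingers close. It gives the time, the measured TCP pose, the force, the opening and the grip force at its end, in the units of the state.
- sense(): the state, without advancing time (a new reading comes with each control period).
- snapshot(name): name is "side" or "top"; returns a dict with "image" (420x560x3 uint8, red, green, blue), "intrinsics" (3x3 intrinsics, pixels), "R" (3x3) and "t" (3): a world point X has camera coordinates R X + t. Camera axes: x right, y down, z forward; pixel columns grow to the right and rows downward; lengths in mm; the calibration is good to about 2 mm. A picture is of the moment at which its call begins. There is no depth.
- hand_in(): hands the job in; it is judged then, once.
Trained networks look in a picture, given as the dict that the camera call returned (one of the last four; its "shot" number tells which), for a name from the list of things; names that differ only in an ending like _2 or _b are one class to them, and where a whole thing is asked for, a point or a joint stands for the part that bears it (a point fixed in the world has none). Each returns a list of dicts, best first, with "conf" (0 to 1); they miss things now and then, are a little off and sometimes report something else, mostly with a low value. They report only what shows in the picture. A call takes as long as a camera call.
- trace(picture, query): "pixels" (420x560 bool, what is visible of it).
- place_of(picture, query): "location" ([x, y, z] in mm, in world coordinates, good to about 4 mm: a listed point, or the origin of a listed thing).
The state is a dict: "time": time; "joint_pos": joint angles; "qd": joint speeds; "joint_efforts": joint torques, N m; "tool_pos": TCP position; "tcp_rot": TCP orientation; "ft_force": force on the tool from outside, world axes, zero at the start; "wrist_torque": the same for the moment, N m; "finger_gap": finger opening in mm; "grip_force": force on a finger pad.
Only numpy, scipy, OpenCV 4.12 (cv2) and the standard library are available. Lean on these libraries where they do the work, as an engineer would, in place of code of your own. Each camera call takes 0.05 s, during which the arm holds its last target. There are 200 camera calls.

## Working session

There is one attempt and no reset: what is moved stays moved. The work goes in short steps, Python scripts to look and compute and a shell command to move; the robot and the scene stay as the last step left them, time stands still between calls to the robot, and variables do not carry over. Pictures are saved under pics/ and viewed, at most 14 in all, crops included, and the job is handed in when it is done.

```bash
mkdir -p pics; cat > h.py <<'E'
from bench import sense, snapshot, hand_in, trace, place_of
import numpy as np, cv2
def save(s,n): cv2.imwrite(f'pics/{n}.png',cv2.cvtColor(s['image'],cv2.COLOR_RGB2BGR))
def back(s,uv,z):
    # pixels -> world points on plane of height z
    K,R,t=map(np.array,(s['intrinsics'],s['R'],s['t']))
    uv=np.atleast_2d(uv).astype(float); d=np.c_[uv,np.ones(len(uv))]@np.linalg.inv(K).T@R
    c=-R.T@t; return c+d*((z-c[2])/d[:,2])[:,None]
def rect(s,mask,z):
    # ground-plane min-area rect of mask at height z: centre, sizes, yaw of long side
    m=mask.astype(np.uint8); n,l,st,_=cv2.connectedComponentsWithStats(m); m=l==1+np.argmax(st[1:,4])
    v,u=np.nonzero(m); p=back(s,np.c_[u,v],z)[:,:2].astype(np.float32)
    c,wh,a=cv2.minAreaRect(p); 
    if wh[0]<wh[1]: a+=90
    return np.round(c,1),np.round(sorted(wh),1),round((a+90)%180-90,1)
E
python3 - <<'E'
from h import *
T=snapshot('top');S=snapshot('side');save(T,'top0');save(S,'side0')
for n,p in(('top',T),('side',S)):
    print(n,'cam',-np.array(p['R']).T@p['t'])
    for q in 'tape_mid tin_mid stone_mid blank_mid tote bail_bar coaster_top holder_top board_top'.split():
        r=place_of(p,q); print(q,[(np.round(x['location']).tolist(),round(x['conf'],2)) for x in r[:2]])
print(sense())
E
```

```text
top cam [ 372.53695874    9.07960697 1396.99072637]
tape_mid [([622.0, -175.0, 129.0], 0.74), ([620.0, -180.0, 55.0], 0.63)]
tin_mid [([620.0, -178.0, 81.0], 0.42)]
stone_mid [([621.0, -181.0, 54.0], 0.89), ([616.0, 185.0, 6.0], 0.67)]
blank_mid [([616.0, -179.0, 18.0], 0.93)]
tote [([452.0, -1.0, -4.0], 0.67)]
bail_bar [([449.0, -0.0, 65.0], 0.62)]
coaster_top [([619.0, 186.0, 6.0], 0.68)]
holder_top [([418.0, 302.0, 16.0], 0.96)]
board_top [([414.0, -321.0, 10.0], 0.62)]
side cam [ 435.44390501 -577.39274344  672.97308554]
tape_mid [([624.0, -178.0, 129.0], 0.96)]
tin_mid [([617.0, -173.0, 87.0], 0.91), ([448.0, 2.0, -5.0], 0.19)]
stone_mid [([620.0, -181.0, 56.0], 0.84)]
blank_mid [([612.0, -185.0, 21.0], 0.72)]
tote [([452.0, 2.0, -3.0], 0.76), ([416.0, 301.0, 12.0], 0.62)]
bail_bar [([447.0, 3.0, 59.0], 0.83)]
coaster_top [([614.0, 185.0, 6.0], 0.61)]
holder_top [([418.0, 300.0, 12.0], 0.81)]
board_top [([415.0, -326.0, 13.0], 0.79), ([613.0, 183.0, 7.0], 0.28)]
{'time': 1.0, 'joint_pos': array([ 6.36345676e+01,  7.47060005e+00,  8.52652473e+01, -4.89074816e-04,
        8.72611087e+01, -4.89349235e+00]), 'qd': array([ 0.10011194, -0.03377265, -0.00059966,  0.04866595,  0.03716839,
        0.04428727]), 'joint_efforts': array([ 8.39123295e-04, -5.69328690e+01, -5.00875533e+01, -1.17169593e-04,
        1.11221394e-03,  1.62304440e-05]), 'tool_pos': array([219.62468608, 558.38614903, 248.32262587]), 'tcp_rot': array([1.79997009e+02, 7.46401961e-04, 1.58528083e+02]), 'ft_force': array([-0.4559226 , -0.4961421 ,  0.71563342]), 'wrist_torque': array([-0.00801505,  0.05597408, -0.04654868]), 'grip_force': 0.0, 'finger_gap': 85.3404532766235}
```

View pics/top0.png

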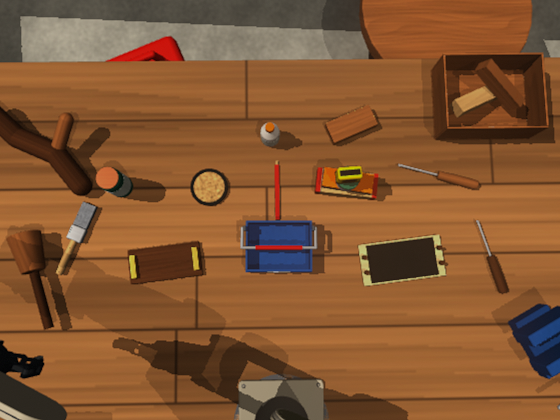

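View pics/side0.png

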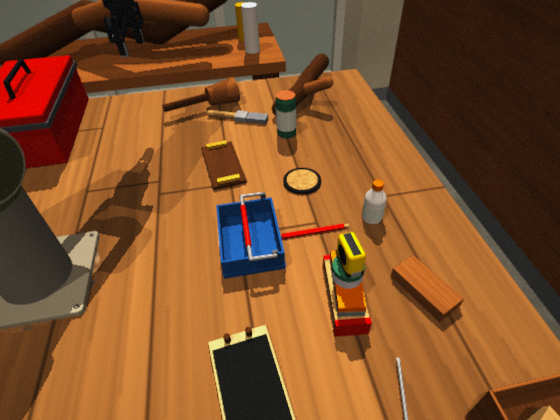

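The top view has +x up and +y left. The tote is at about (280,247), with the red bail bar across its middle and its hinge on the far side. The pile is at (348,180), holder at (166,263), coaster at (209,187) and board at (402,260). The networks agree with this. Next I'll get the orientations.

```bash
cat >> h.py <<'E'
def plan(x,y,z,yaw=None):
    # remaining shift in tool axes (cm) after a turn first; turn about tool z (rad)
    s=sense(); p=np.array(s['tool_pos']); w=s['tcp_rot'][2]; dy=0
    if yaw is not None: dy=(yaw-w+90)%180-90
    a=np.radians(w+dy); d=np.array([x,y,z])-p
    print('turn tool z rad',round(-np.radians(dy),3),'then cm',np.round([d@[np.cos(a),np.sin(a),0]/10,d@[np.sin(a),-np.cos(a),0]/10,-d[2]/10],2),'j6',round(s['joint_pos'][5],1),'now',np.round(p,1),round(w,1),'t',round(s['time'],1))
E
python3 - <<'E'
from h import *
T=snapshot('top');S=snapshot('side')
for n,p in(('top',T),('side',S)):
    for q,z in dict(tape_mid=156,stone_mid=70,blank_mid=40,tote=55,bail_bar=66,coaster_top=8,holder_top=12,board_top=12).items():
        r=trace(p,q)
        for x in r[:1]:
            print(n,q,round(x['conf'],2),x['pixels'].sum(),*rect(p,x['pixels'],z))
plan(448,1,150,0)
E
python3 -c "
import cv2;a=cv2.imread('pics/top0.png')[150:290,120:460];cv2.imwrite('pics/c.png',cv2.resize(a,(800,330),interpolation=3))"
```

```text
top tape_mid 0.61 411 [ 616.6 -170.4] [39.3 63.4] 89.3
top stone_mid 0.6 558 [ 610.9 -222.1] [45.8 53.6] -13.5
top blank_mid 0.82 552 [ 614.9 -180.2] [ 69.8 163.4] 82.0
top tote 0.87 3760 [452.4   1. ] [135.8 195.9] 88.7
top bail_bar 0.57 394 [4.696e+02 4.000e-01] [ 53.7 194.2] 89.2
top coaster_top 0.93 1101 [618.1 186.2] [ 98.8 100.2] 44.9
top holder_top 0.88 2461 [415.4 300.2] [ 92.1 192.6] -83.3
top board_top 0.71 3412 [ 412.2 -323.7] [113.6 219.3] -84.4
side tape_mid 0.86 1030 [ 610.7 -193.4] [49.  95.5] -87.5
side stone_mid 0.73 878 [ 607.6 -228.5] [54.2 66.4] 78.7
side blank_mid 0.83 1033 [ 610.2 -195.1] [ 69.5 173.8] 84.7
side tote 0.87 4742 [451.4  -8.9] [135.3 237. ] 89.8
side bail_bar 0.85 591 [465.1  -3.4] [ 58.7 199.6] -88.0
side coaster_top 0.6 824 [613.7 180. ] [ 98.7 105.6] 77.2
side holder_top 0.77 1443 [413.1 295.3] [ 89.1 208.3] -83.9
side board_top 0.6 5841 [ 409.2 -301.9] [109.5 177.2] -82.7
turn tool z rad -0.375 then cm [-22.84 -55.74   9.83] j6 -4.9 now [219.6 558.4 248.3] 158.5 t 1.9
```

View pics/c.png

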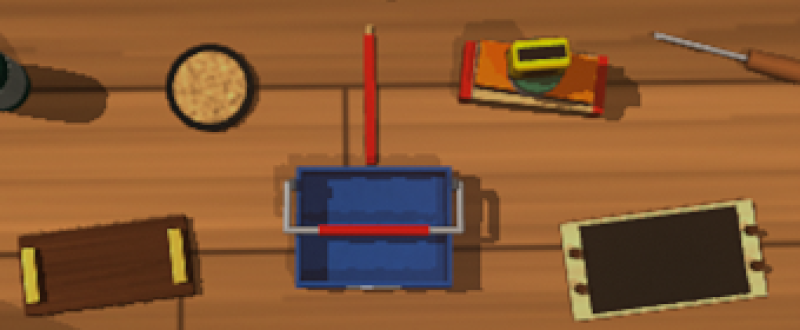

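The crop shows the bail hinge on the +x side, with the tote square to the world. The tape is tilted a few degrees the opposite way to the blank. First I'll turn the tool to yaw 90 and travel to the bail.

```bash
python3 -m handwheel '[[0,0,0,0,0,0,0.12],[0,0,0,0,0,0,0.12],[0,0,0,0,0,0,0.12],[0,0,0,0,0,0,0.12],[0,0,0,0,0,0,0.12],[0,0,0,0,0,0,0.12],[0,0,0,0,0,0,0.12],[0,0,0,0,0,0,0.12],[0,0,0,0,0,0,0.12],[0,0,0,0,0,0,0.12],[0,0,0,0,0,0,0]]' 20; python3 -c "
from h import *
plan(447,1,100,90)"
```

```text
time: 2.82
tool_pos: [219.6, 558.4, 248.3]
tcp_rot: [180.0, -0.0, 89.4]
ft_force: [0.1, 0.3, -0.1]
finger_gap: 43.0
grip_force: 0.0
turn tool z rad -0.01 then cm [-55.74  22.74  14.83] j6 64.2 now [219.6 558.4 248.3] 89.4 t 2.8
```

```bash
python3 -m handwheel '[[0,-3.1,1.26,0,0,0,-0.01],[0,-3.1,1.26,0,0,0,0],[0,-3.1,1.26,0,0,0,0],[0,-3.1,1.26,0,0,0,0],[0,-3.1,1.26,0,0,0,0],[0,-3.1,1.26,0,0,0,0],[0,-3.1,1.26,0,0,0,0],[0,-3.1,1.26,0,0,0,0],[0,-3.1,1.26,0,0,0,0],[0,-3.1,1.26,0,0,0,0],[0,-3.1,1.26,0,0,0,0],[0,-3.1,1.26,0,0,0,0]]'; python3 -m handwheel '[[0,-3.1,1.26,0,0,0,0],[0,-3.1,1.26,0,0,0,0],[0,-3.1,1.26,0,0,0,0],[0,-3.1,1.26,0,0,0,0],[0,-3.1,1.26,0,0,0,0],[0,-3.1,1.26,0,0,0,0],[0,0,0,3,0,0,0],[0,0,0,3,0,0,0],[0,0,0,3,0,0,0],[0,0,0,3,0,0,0],[0,0,0,0,0,0,0]]'; python3 -c "
from h import *
plan(447,1,64,90)"
```

```text
time: 3.82
tool_pos: [373.1, 185.7, 248.6]
tcp_rot: [179.9, -0.0, 90.6]
ft_force: [1.2, 0.0, 0.8]
finger_gap: 42.4
grip_force: 0.0
time: 4.73
tool_pos: [445.2, 1.9, 122.2]
tcp_rot: [-179.4, -0.1, 90.5]
ft_force: [-1.1, 0.8, -1.7]
finger_gap: 43.0
grip_force: 0.0
turn tool z rad 0.01 then cm [-0.09  0.18  5.82] j6 -6.9 now [445.2   1.9 122.2] 90.5 t 4.7
```

```bash
python3 -m handwheel '[[0,0,0.15,2.5,0,0,0.01],[0,0,0,2.5,0,0,0],[0,0,0,1.1,0,0,0],[0,0,0,0,0,0,0],[-0.7,0,0,0,0,0,0],[-0.7,0,0,0,0,0,0],[-0.7,0,0,0,0,0,0],[-0.7,0,0,0,0,0,0],[-0.7,0,0,0,0,0,0],[-0.7,0,0,0,0,0,0]]' 20; python3 -c "
from h import *
s=snapshot('side');save(s,'g1')
import cv2
cv2.imwrite('pics/g1c.png',cv2.resize(s['image'][150:300,180:380,::-1],(800,600)))"
```

```text
time: 5.57
tool_pos: [448.0, 1.7, 67.6]
tcp_rot: [-179.6, 0.0, 89.8]
ft_force: [-16.6, -0.4, 7.9]
finger_gap: 12.7
grip_force: 8.6
```

View pics/g1c.png

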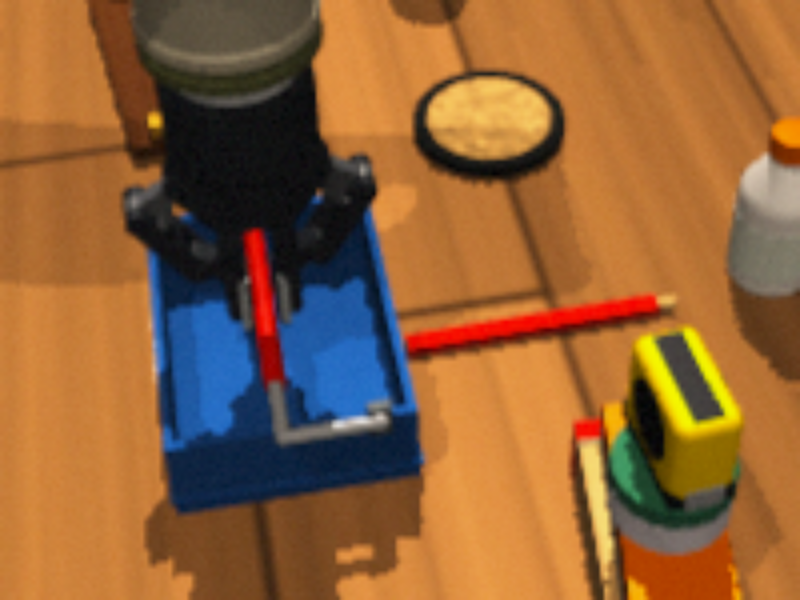

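The bar at (260,300) in the crop sits between the fingertips and is gripped. Now I'll follow the arc of 50 mm radius.

```bash
python3 -m handwheel '[[-0.7,0,-0.15,0,0,0,0],[-0.7,0,0.05,-0.74,0,0,0],[-0.7,0,0.17,-0.74,0,0,0],[-0.7,0,0.27,-0.7,0,0,0],[-0.7,0,0.38,-0.64,0,0,0],[-0.7,0,0.48,-0.58,0,0,0],[-0.7,0,0.54,-0.52,0,0,0],[-0.7,0,0.63,-0.41,0,0,0],[-0.7,0,0.67,-0.33,0,0,0],[-0.7,0,0.72,-0.21,0,0,0],[-0.7,0,0.74,-0.12,0,0,0],[-0.7,0,0,0,0,0,0]]'; python3 -c "
from h import *
s=snapshot('side');save(s,'g2')
cv2.imwrite('pics/g2c.png',cv2.resize(s['image'][150:300,180:380,::-1],(600,450)))"
```

```text
time: 6.62
tool_pos: [498.4, 1.3, 119.2]
tcp_rot: [179.8, 0.0, 89.8]
ft_force: [0.5, -0.6, 0.1]
finger_gap: 12.7
grip_force: 0.0
```

View pics/g2c.png

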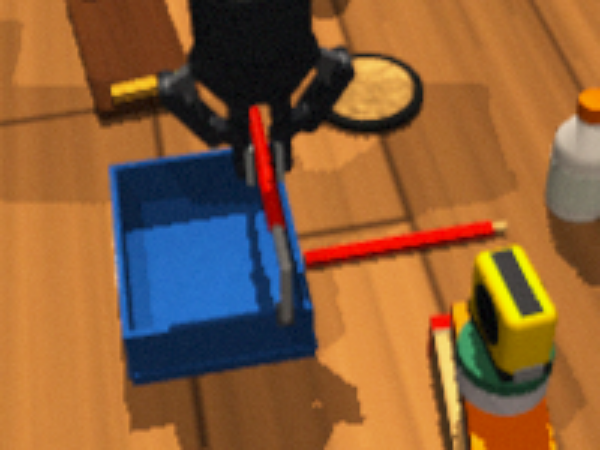

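The bail is upright, with the bar at (262,165) between the fingers. I'll carry on along the arc.

```bash
python3 -m handwheel '[[-0.75,0,0.74,0.03,0,0,0],[-0.75,0,0.75,0.1,0,0,0],[-0.75,0,0.71,0.22,0,0,0],[-0.75,0,0.67,0.33,0,0,0],[-0.75,0,0.61,0.43,0,0,0],[-0.75,0,0.56,0.51,0,0,0],[-0.75,0,0.3,0.4,0,0,0],[-0.75,0,0.3,0.4,0,0,0],[-0.75,0,0.24,0.44,0,0,0],[-0.75,0,0,0,0,0,0],[-0.75,0,0,0,0,0,0]]'; python3 -m handwheel '[[-0.3,0,0,0,0,0,0],[-0.3,0,0,0,0,0,0],[-0.3,0,0,-3,0,0,0],[-0.3,0,0,-3,0,0,0],[-0.3,0,0,-3,0,0,0],[-0.3,0,0,-3,0,0,0],[0,0,0,0,0,0,0]]'; python3 -c "
from h import *
s=snapshot('side');save(s,'g3')
r=trace(s,'bail_bar'); print([(rect(s,x['pixels'],80),x['conf']) for x in r[:1]])
print(place_of(s,'bail_bar')[:1],place_of(snapshot('top'),'bail_bar')[:1])
cv2.imwrite('pics/g3c.png',cv2.resize(s['image'][150:350,180:430,::-1],(750,600)))"
```

```text
time: 7.58
tool_pos: [544.2, 1.2, 87.4]
tcp_rot: [-179.9, -0.0, 89.8]
ft_force: [-1.6, -1.0, -3.6]
finger_gap: 10.9
grip_force: 18.0
time: 8.17
tool_pos: [548.9, 1.1, 217.0]
tcp_rot: [179.3, 0.0, 89.8]
ft_force: [0.9, 0.4, 0.9]
finger_gap: 40.8
grip_force: 0.0
[((array([523.7, -10.2]), array([ 53.9, 209.7]), 86.9), 0.74)]
[{'location': [545.8, -1.0, 77.8], 'conf': 0.85}] [{'location': [544.4, -1.5, 81.0], 'conf': 0.53}]
```

View pics/g3c.png

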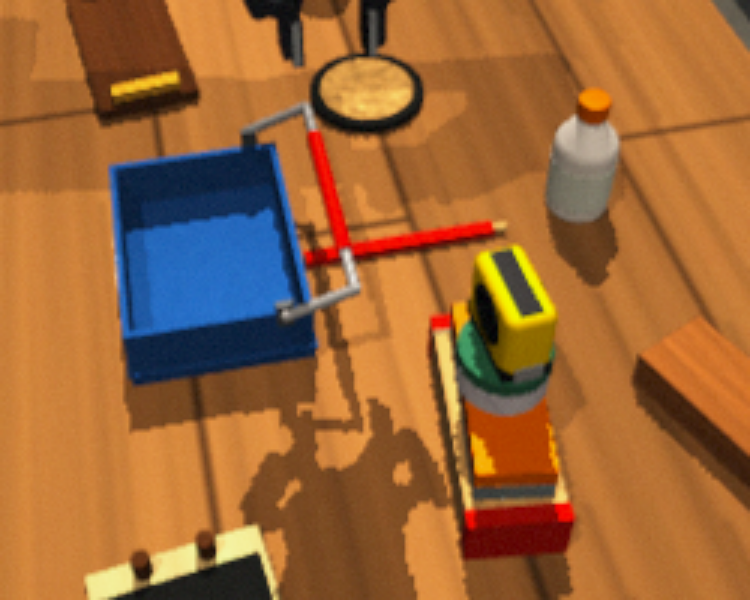

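The bail is fully out: the bar is at z≈80, x≈545, so θ≈2.75. Next is a box-silhouette fit in both views for precise poses.

```bash
cat >> h.py <<'E'
from scipy.optimize import minimize
def hullmask(s,pts):
    q=pts@np.array(s['R']).T+s['t']; q=q@np.array(s['intrinsics']).T; q=q[:,:2]/q[:,2:]
    m=np.zeros((420*4,560*4),np.uint8); cv2.fillConvexPoly(m,cv2.convexHull(((q+.5)*4).astype(np.int32)),1)
    return cv2.resize(m.astype(np.float32),(560,420),interpolation=cv2.INTER_AREA)
def corners(x,y,a,dim,z0):
    g=np.array([[i,j,k] for i in(-.5,.5) for j in(-.5,.5) for k in(0,1)])*dim
    c,s=np.cos(a),np.sin(a); return g@np.array([[c,s,0],[-s,c,0],[0,0,1]])+[x,y,z0]
def fit(q,dim,z0,x0,shots=None,yaw=True):
    V=[]
    for s in shots or [snapshot('top'),snapshot('side')]:
        r=trace(s,q)
        if r: V.append((s,r[0]['pixels'].astype(np.float32))); 
    def f(p,vs=V):
        e=0
        for s,m in vs:
            h=hullmask(s,corners(p[0]+x0[0],p[1]+x0[1],np.radians(x0[2]+p[2]) if yaw else 0,dim,z0)); e+=1-np.minimum(h,m).sum()/np.maximum(h,m).sum()
        return e/len(vs)
    out=[]
    for vs in [V]+[[v] for v in V]:
        r=minimize(f,[0,0,0],args=(vs,),method='Nelder-Mead',options=dict(initial_simplex=[[0,0,0],[8,0,0],[0,8,0],[0,0,6]],xatol=.1,fatol=1e-4))
        out.append((np.round(r.x+x0,1).tolist(),round(r.fun,3)))
    print(q,out); return out[0][0]
E
python3 - <<'E'
from h import *
sh=[snapshot('top'),snapshot('side')]
fit('tape_mid',[32,60,56],102,[622,-177,5],sh)
fit('holder_top',[90,190,12],0,[416,301,6],sh)
fit('board_top',[110,220,12],0,[414,-323,6],sh)
fit('blank_mid',[64,160,40],0,[615,-181,-7],sh)
fit('coaster_top',[89,89,8],0,[617,186,0],sh,False)
plan(622,-177,240,95)
E
```

```text
tape_mid [([620.7, -173.8, -0.3], np.float64(0.112)), ([622.0, -173.2, 5.1], np.float64(0.112)), ([619.4, -176.0, -1.0], np.float64(0.084))]
holder_top [([414.8, 301.1, 6.4], np.float64(0.06)), ([416.3, 301.1, 6.6], np.float64(0.041)), ([412.9, 302.0, 5.7], np.float64(0.064))]
board_top [([412.7, -327.5, 6.8], np.float64(0.03)), ([414.3, -326.5, 6.6], np.float64(0.027)), ([412.0, -328.0, 6.6], np.float64(0.017))]
blank_mid [([615.7, -183.2, -6.9], np.float64(0.678)), ([605.9, -190.5, 2.7], np.float64(0.75)), ([614.9, -183.9, -6.5], np.float64(0.606))]
coaster_top [([616.3, 183.3, 2.2], np.float64(0.178)), ([617.2, 184.9, -1.5], np.float64(0.159)), ([614.6, 181.5, 1.9], np.float64(0.185))]
turn tool z rad -0.091 then cm [-18.43   6.14  -3.14] j6 -5.0 now [544.8   1.2 208.6] 89.8 t 9.0
```

```bash
python3 -m handwheel '[[0.6,0,0,0,0,0,-0.056],[0.6,-3,1.05,0,0,0,0],[0.6,-3,1.05,0,0,0,0],[0.6,-3,1.05,0,0,0,0],[0.6,-3,1.05,0,0,0,0],[0.6,-3,1.05,0,0,0,0],[0.6,-3,1.05,0,0,0,0],[0.6,0,0,0,0,0,0],[0.6,0,0,0,0,0,0],[0.6,0,0,0,0,0,0]]'; python3 -c "
from h import *
plan(621.5,-175,135,93)"
```

```text
time: 9.85
tool_pos: [616.8, -175.1, 208.3]
tcp_rot: [-180.0, -0.0, 92.9]
ft_force: [-0.7, 0.3, -0.9]
finger_gap: 68.2
grip_force: 0.0
turn tool z rad -0.001 then cm [-0.02  0.47  7.33] j6 -23.4 now [ 616.8 -175.1  208.3] 92.9 t 9.8
```

```bash
python3 -m handwheel '[[0.6,0,0.45,2,0,0,0],[0.6,0,0,2,0,0,0],[0.6,0,0,2,0,0,0],[0.6,0,0,1.3,0,0,0],[0.6,0,0,0,0,0,0],[0.3,0,0,0,0,0,0],[0.1,0,0,0,0,0,0],[0,0,0,0,0,0,0],[-0.1,0,0,0,0,0,0],[-0.2,0,0,0,0,0,0],[-0.3,0,0,0,0,0,0],[-0.5,0,0,0,0,0,0]]' 30; python3 -m handwheel '[[-0.6,0,0,0,0,0,0],[-0.6,0,0,0,0,0,0]]'; python3 -c "
from h import *
s=snapshot('side')
cv2.imwrite('pics/t1.png',cv2.resize(s['image'][200:350,250:450,::-1],(600,450)))"
```

```text
time: 10.85
tool_pos: [622.0, -175.3, 136.8]
tcp_rot: [179.9, 0.0, 93.0]
ft_force: [-1.2, -0.1, 6.3]
finger_gap: 31.5
grip_force: 31.1
time: 11.02
tool_pos: [622.0, -175.3, 136.8]
tcp_rot: [179.9, 0.0, 93.0]
ft_force: [-1.1, 1.4, 5.3]
finger_gap: 31.7
grip_force: 31.1
```

View pics/t1.png

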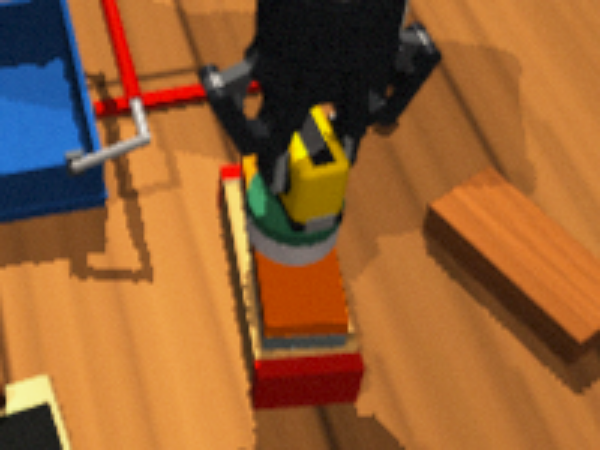

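Gripped at 31.7 mm, and the tin and stone are undisturbed. Lift and carry it to the tote.

```bash
python3 -m handwheel '[[-0.6,0,0,-1,0,0,0],[-0.6,0,0,-2,0,0,0],[-0.6,0,0,-2,0,0,0],[-0.6,0,0,-2,0,0,0],[-0.6,0,0,-1,0,0,0],[-0.6,1.5,-1.4,0,0,0,0],[-0.6,2.5,-2.2,0,0,0,0],[-0.6,2.5,-2.2,0,0,0,0],[-0.6,2.5,-2.2,0,0,0,0],[-0.6,2.5,-2.2,0,0,0,0],[-0.6,2.5,-2.2,0,0,0,0],[-0.6,2.5,-2.2,0,0,0,0]]'; python3 -m handwheel '[[-0.6,1.5,-1.4,0,0,0,0],[-0.6,0.4,-0.3,0,0,0,0],[-0.6,0,0,0,0,0,0],[-0.6,0,0,0,0,0,0],[-0.6,0,0,0,0,0,0]]'; python3 -c "
from h import *
plan(450,0,41,92)"
```

```text
time: 12.07
tool_pos: [465.6, -16.9, 215.1]
tcp_rot: [-180.0, -0.0, 93.0]
ft_force: [-0.4, 0.8, -2.4]
finger_gap: 31.9
grip_force: 30.7
time: 12.48
tool_pos: [449.8, -0.4, 215.7]
tcp_rot: [180.0, 0.0, 92.9]
ft_force: [0.1, -0.3, -1.9]
finger_gap: 32.1
grip_force: 30.7
turn tool z rad 0.017 then cm [ 0.04  0.02 17.47] j6 -9.5 now [ 4.498e+02 -4.000e-01  2.157e+02] 92.9 t 12.5
```

```bash
python3 -m handwheel '[[-0.6,0,0,2,0,0,0],[-0.6,0,0,3,0,0,0],[-0.6,0,0,3,0,0,0],[-0.6,0,0,3,0,0,0],[-0.6,0,0,2.5,0,0,0],[-0.6,0,0,2,0,0,0],[-0.6,0,0,1,0,0,0],[-0.6,0,0,0.5,0,0,0],[-0.6,0,0,0.2,0,0,0],[-0.6,0,0,0.2,0,0,0],[-0.6,0,0,0,0,0,0],[-0.6,0,0,0,0,0,0]]'; python3 -c "
from h import *
plan(450,0,40,92)"
```

```text
time: 13.48
tool_pos: [450.2, 0.1, 42.8]
tcp_rot: [179.9, 0.0, 93.0]
ft_force: [-0.5, -0.6, -2.4]
finger_gap: 31.5
grip_force: 30.7
turn tool z rad 0.017 then cm [-0.01 -0.02  0.28] j6 -9.5 now [4.502e+02 1.000e-01 4.280e+01] 93.0 t 13.5
```

```bash
python3 -m handwheel '[[-0.6,0,0,0.1,0,0,0],[-0.6,0,0,0.1,0,0,0],[-0.6,0,0,0.1,0,0,0],[-0.6,0,0,0,0,0,0]]'; python3 -m handwheel '[[-0.2,0,0,0,0,0,0],[-0.1,0,0,0,0,0,0],[0,0,0,0,0,0,0],[0.1,0,0,0,0,0,0],[0.1,0,0,0,0,0,0],[0.1,0,0,0,0,0,0],[0.1,0,0,-2,0,0,0],[0.1,0,0,-3,0,0,0],[0.1,0,0,-3,0,0,0],[0.1,0,0,-4,0,0,0],[0.1,0,0,-4,0,0,0],[0.1,0,0,0,0,0,0]]'; python3 -c "
from h import *
s=snapshot('side')
cv2.imwrite('pics/t2.png',cv2.resize(s['image'][150:350,180:430,::-1],(750,600)))
sh=[snapshot('top'),s]
print(place_of(s,'tape_mid')[:1],place_of(s,'bail_bar')[:1])
fit('tin_mid',[53,53,32],70,[619,-176,0],sh,False)
fit('stone_mid',[50,130,30],40,[619,-181,-4],sh)
plan(619,-177,200,93)"
```

```text
time: 13.82
tool_pos: [449.8, 0.3, 39.7]
tcp_rot: [179.9, 0.0, 93.0]
ft_force: [-2.0, 1.9, 8.5]
finger_gap: 31.4
grip_force: 31.8
time: 14.82
tool_pos: [453.5, -0.2, 207.6]
tcp_rot: [179.3, 0.1, 93.0]
ft_force: [1.9, -0.5, 0.9]
finger_gap: 46.9
grip_force: 0.0
[{'location': [455.7, 1.2, 31.1], 'conf': 0.82}] [{'location': [541.0, -1.4, 76.5], 'conf': 0.97}]
tin_mid [([620.0, -178.0, 2.0], np.float64(0.216)), ([622.1, -177.5, 1.4], np.float64(0.261)), ([618.8, -177.5, -0.4], np.float64(0.167))]
stone_mid [([618.2, -180.8, -10.0], np.float64(0.435)), ([619.1, -180.4, -10.1], np.float64(0.405)), ([617.6, -181.4, -9.8], np.float64(0.458))]
turn tool z rad -0.0 then cm [-18.61  16.13  -0.31] j6 -9.5 now [4.482e+02 4.000e-01 1.969e+02] 93.0 t 15.2
```

View pics/t2.png

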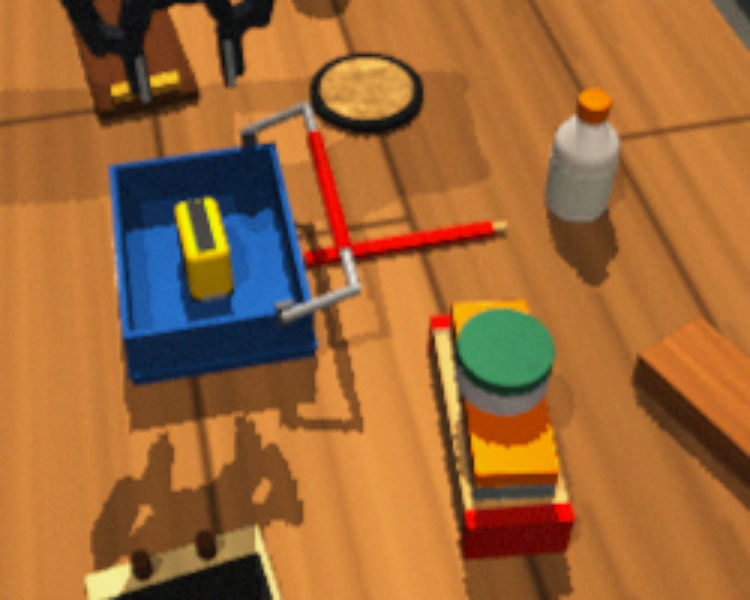

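The tape stands at (205,250) in the tote and the bail is still out. The tin sits centred on the stone. Go to the tin.

```bash
python3 -m handwheel '[[1,-2.3,2,0,0,0,0],[1,-2.3,2,0,0,0,0],[1,-2.3,2,0,0,0,0],[1,-2.3,2,0,0,0,0],[1,-2.3,2,0,0,0,0],[1,-2.3,2,0,0,0,0],[1,-2.4,2.1,0,0,0,0],[1,-2.4,2.1,0,0,0,0],[1,0,0,0,0,0,0],[1,0,0,0,0,0,0],[1,0,0,0,0,0,0],[1,0,0,0,0,0,0]]'; python3 -c "
from h import *
plan(620,-178,88,93)"
```

```text
time: 16.22
tool_pos: [620.0, -176.2, 198.2]
tcp_rot: [-179.9, -0.0, 93.0]
ft_force: [0.2, 0.5, -0.1]
finger_gap: 85.6
grip_force: 0.0
turn tool z rad 0.0 then cm [-1.800e-01 -1.000e-02  1.102e+01] j6 -23.4 now [ 620.  -176.2  198.2] 93.0 t 16.2
```

```bash
python3 -m handwheel '[[1,-0.18,0,2.5,0,0,0],[1,0,0,2.5,0,0,0],[1,0,0,2.5,0,0,0],[1,0,0,2.5,0,0,0],[1,0,0,1,0,0,0],[1,0,0,0,0,0,0],[0.8,0,0,0,0,0,0],[0.6,0,0,0,0,0,0],[0.45,0,0,0,0,0,0],[0.3,0,0,0,0,0,0],[0.2,0,0,0,0,0,0],[0.1,0,0,0,0,0,0]]' 30; python3 -m handwheel '[[0,0,0,0,0,0,0],[0,0,0,0,0,0,0]]'; python3 -c "
from h import *
s=snapshot('side')
fit('tin_mid',[53,53,32],70,[619,-176,0],[s],False)
plan(617,185,190)"
```

```text
time: 17.22
tool_pos: [622.1, -179.4, 91.4]
tcp_rot: [179.8, 0.1, 93.0]
ft_force: [-1.5, 0.7, 7.3]
finger_gap: 59.3
grip_force: 32.4
time: 17.38
tool_pos: [622.1, -179.3, 91.4]
tcp_rot: [179.8, 0.1, 93.0]
ft_force: [-1.5, 1.1, 7.5]
finger_gap: 58.9
grip_force: 32.4
tin_mid [([623.7, -179.3, 2.4], np.float64(0.318)), ([623.7, -179.3, 2.4], np.float64(0.318))]
turn tool z rad -0.0 then cm [36.41  1.38 -9.86] j6 -23.6 now [ 622.1 -179.4   91.4] 93.0 t 17.5
```

```bash
python3 -m handwheel '[[0,0,0,-1,0,0,0],[0,0,0,-2.5,0,0,0],[0,0,0,-2.5,0,0,0],[0,0,0,-2.5,0,0,0],[0,0,0,-1.5,0,0,0],[0,1.5,0,0,0,0,0],[0,3,0.2,0,0,0,0],[0,3,0.2,0,0,0,0],[0,3,0.2,0,0,0,0],[0,3,0.2,0,0,0,0],[0,3,0.2,0,0,0,0],[0,3,0.2,0,0,0,0]]'; python3 -m handwheel '[[0,3,0.2,0,0,0,0],[0,3,0,0,0,0,0],[0,3,0,0,0,0,0],[0,3,0,0,0,0,0],[0,3,0,0,0,0,0],[0,1.5,0,0,0,0,0],[0,0.5,0,0,0,0,0],[0,0,0,0,0,0,0],[0,0,0,0,0,0,0],[0,0,0,0,0,0,0]]'; python3 -c "
from h import *
s=snapshot('side')
print(place_of(s,'tin_mid')[:1])
plan(617,185,30)"
```

```text
time: 18.48
tool_pos: [621.8, 18.7, 188.3]
tcp_rot: [-180.0, -0.0, 93.0]
ft_force: [1.0, -0.6, -1.7]
finger_gap: 59.0
grip_force: 33.1
time: 19.32
tool_pos: [615.9, 185.0, 188.5]
tcp_rot: [-180.0, 0.0, 92.9]
ft_force: [-0.7, -0.4, -1.3]
finger_gap: 59.1
grip_force: 33.1
[{'location': [614.0, 192.7, 183.0], 'conf': 0.87}]
turn tool z rad -0.0 then cm [ 0.    0.1  15.86] j6 9.3 now [616.  184.9 188.6] 92.9 t 19.4
```

```bash
python3 -m handwheel '[[0,-0.2,0,2,0,0,0],[0,0,0,3,0,0,0],[0,0,0,3,0,0,0],[0,0,0,3,0,0,0],[0,0,0,2.5,0,0,0],[0,0,0,1,0,0,0],[0,0,0,0.5,0,0,0],[0,0,0,0.4,0,0,0],[0,0,0,0.2,0,0,0],[0,0,0,0.1,0,0,0],[0,0,0,0,0,0,0],[0,0,0,0,0,0,0]]'; python3 -c "
from h import *
s=snapshot('side')
print(place_of(s,'tin_mid')[:1])
plan(617,185,30)"
```

```text
time: 20.42
tool_pos: [616.8, 184.6, 33.1]
tcp_rot: [179.9, -0.0, 93.0]
ft_force: [0.0, 0.3, -0.6]
finger_gap: 59.1
grip_force: 33.1
[{'location': [616.3, 189.1, 29.5], 'conf': 0.82}]
turn tool z rad -0.0 then cm [0.04 0.06 0.26] j6 9.1 now [616.4 184.6  32.6] 93.0 t 20.5
```

```bash
python3 -m handwheel '[[0,-0.1,0,0.1,0,0,0],[0,-0.1,0,0.1,0,0,0],[0,0,0,0.1,0,0,0],[0,0,0,0.1,0,0,0],[0,0,0,0,0,0,0]]'; python3 -m handwheel '[[0.45,0,0,0,0,0,0],[0.55,0,0,0,0,0,0],[0.7,0,0,0,0,0,0],[0.9,0,0,0,0,0,0],[1,0,0,0,0,0,0],[1,0,0,0,0,0,0],[1,0,0,0,0,0,0],[1,0,0,-2,0,0,0],[1,0,0,-3,0,0,0],[1,0,0,-4,0,0,0],[1,0,0,-4,0,0,0],[1,0,0,0,0,0,0]]'; python3 -c "
from h import *
s=snapshot('side')
sh=[snapshot('top'),s];save(s,'t3')
print(place_of(s,'tin_mid')[:1],place_of(sh[0],'tin_mid')[:1])
x,y,a=fit('stone_mid',[50,130,30],40,[619,-181,-6],sh)
fit('blank_mid',[64,160,40],0,[615,-181,-7],sh)
plan(x,y,160,90+a)"
```

```text
time: 20.93
tool_pos: [616.2, 182.3, 29.4]
tcp_rot: [180.0, 0.0, 93.0]
ft_force: [-7.8, -3.0, 12.3]
finger_gap: 59.0
grip_force: 34.3
time: 21.93
tool_pos: [620.9, 183.5, 168.4]
tcp_rot: [179.2, -0.1, 93.0]
ft_force: [1.2, 0.1, 1.3]
finger_gap: 85.6
grip_force: 0.0
[{'location': [614.9, 187.8, 25.6], 'conf': 0.87}] [{'location': [616.7, 185.0, 22.9], 'conf': 0.43}]
stone_mid [([618.3, -181.2, -9.5], np.float64(0.068)), ([619.9, -180.3, -8.1], np.float64(0.076)), ([617.6, -181.5, -9.7], np.float64(0.035))]
blank_mid [([616.4, -182.8, -6.9], np.float64(0.633)), ([617.3, -182.7, -7.2], np.float64(0.656)), ([615.9, -183.4, -7.0], np.float64(0.607))]
turn tool z rad 0.218 then cm [-35.78   6.34  -0.45] j6 8.9 now [614.8 182.2 155.5] 93.0 t 22.3
```

View pics/t3.png

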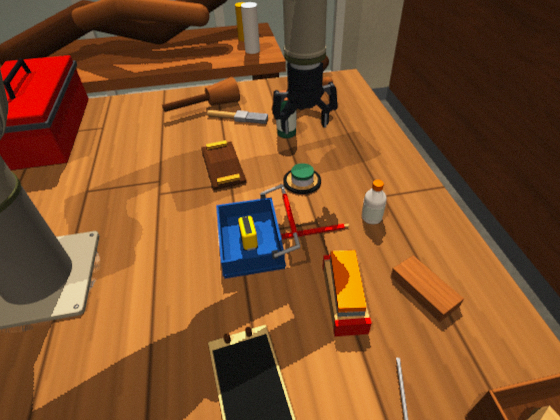

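The tin is centred on the coaster at (302,178). The stone lies clear on the blank. Go to the stone.

```bash
python3 -m handwheel '[[0.85,0,0,0,0,0,0.11],[0.85,0,0,0,0,0,0.1],[0.85,-3.5,0.6,0,0,0,0],[0.85,-3.5,0.6,0,0,0,0],[0.85,-3.5,0.6,0,0,0,0],[0.85,-3.5,0.6,0,0,0,0],[0.85,-3.5,0.6,0,0,0,0],[0.85,-3.5,0.6,0,0,0,0],[0.85,-3.5,0.6,0,0,0,0],[0.85,-3.5,0.6,0,0,0,0],[0.85,-3.5,0.6,0,0,0,0],[0.85,-3.5,0.6,0,0,0,0]]'; python3 -m handwheel '[[0.85,-0.8,0.3,0,0,0,0],[0.85,0,0,0,0,0,0],[0.85,0,0,0,0,0,0],[0.85,0,0,0,0,0,0]]'; python3 -c "
from h import *
plan(619,-181,61,81.3)"
```

```text
time: 23.33
tool_pos: [619.3, -174.3, 156.5]
tcp_rot: [-179.9, -0.0, 80.9]
ft_force: [1.1, 0.1, -0.7]
finger_gap: 79.3
grip_force: 0.0
time: 23.67
tool_pos: [621.6, -179.6, 156.9]
tcp_rot: [-179.9, -0.0, 81.0]
ft_force: [0.2, 0.4, -0.0]
finger_gap: 78.7
grip_force: 0.0
turn tool z rad -0.005 then cm [-0.18 -0.24  9.59] j6 -11.7 now [ 621.6 -179.6  156.9] 81.0 t 23.7
```

```bash
python3 -m handwheel '[[0.85,-0.18,-0.24,2.5,0,0,0],[0.85,0,0,2.5,0,0,0],[0.85,0,0,2.5,0,0,0],[0.85,0,0,1.5,0,0,0],[0.85,0,0,0.4,0,0,0],[0.85,0,0,0,0,0,0],[0.6,0,0,0,0,0,0],[0.4,0,0,0,0,0,0],[0.25,0,0,0,0,0,0],[0.15,0,0,0,0,0,0],[0.05,0,0,0,0,0,0],[-0.1,0,0,0,0,0,0]]' 40; python3 -m handwheel '[[-0.2,0,0,0,0,0,0],[-0.2,0,0,0,0,0,0],[-0.2,0,0,-1,0,0,0],[-0.2,0,0,-2,0,0,0],[-0.2,0,0,-2,0,0,0],[-0.2,0,0,-2,0,0,0],[-0.2,0,0,-2,0,0,0],[-0.2,0,0,-1,0,0,0],[-0.2,0,0,0,0,0,0],[-0.2,0,0,0,0,0,0]]'; python3 -c "
from h import *
s=snapshot('side');save(s,'t4')
print(place_of(s,'stone_mid')[:1])
plan(415.5,301,170,96.5)"
```

```text
time: 24.67
tool_pos: [620.2, -182.9, 65.7]
tcp_rot: [179.9, 0.0, 80.9]
ft_force: [-2.4, 1.7, 6.2]
finger_gap: 49.2
grip_force: 42.3
time: 25.5
tool_pos: [619.4, -182.6, 163.9]
tcp_rot: [179.9, 0.0, 80.9]
ft_force: [0.5, 0.8, -4.7]
finger_gap: 49.2
grip_force: 43.2
[{'location': [622.2, -184.4, 153.6], 'conf': 0.67}]
turn tool z rad -0.272 then cm [ 50.3  -14.67  -0.83] j6 -11.9 now [ 618.2 -182.1  161.7] 80.9 t 25.6
```

View pics/t4.png

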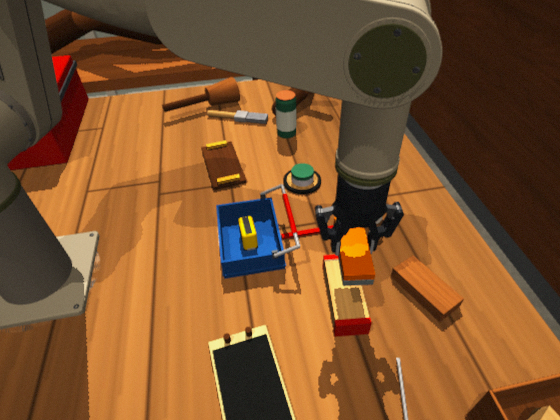

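The stone is lifted level at (357,260) and the blank stays on the table. Carry it to the holder.

```bash
python3 -m handwheel '[[-0.2,0,0,0,0,0,-0.09],[-0.2,0,0,0,0,0,-0.09],[-0.2,0,0,0,0,0,-0.09],[-0.2,1.5,-0.4,0,0,0,0],[-0.2,3.2,-0.9,0,0,0,0],[-0.2,3.2,-0.9,0,0,0,0],[-0.2,3.2,-0.9,0,0,0,0],[-0.2,3.2,-0.9,0,0,0,0],[-0.2,3.2,-0.9,0,0,0,0],[-0.2,3.2,-0.9,0,0,0,0],[-0.2,3.2,-0.9,0,0,0,0],[-0.2,3.2,-0.9,0,0,0,0]]'; python3 -m handwheel '[[-0.2,3.2,-0.95,0,0,0,0],[-0.2,3.2,-0.95,0,0,0,0],[-0.2,3.2,-0.95,0,0,0,0],[-0.2,3.2,-0.95,0,0,0,0],[-0.2,3.2,-0.95,0,0,0,0],[-0.2,3.2,-0.95,0,0,0,0],[-0.2,2.5,-0.9,0,0,0,0],[-0.2,1.5,-0.4,0,0,0,0],[-0.2,0,0,0,0,0,0],[-0.2,0,0,0,0,0,0],[-0.2,0,0,0,0,0,0],[-0.2,0,0,0,0,0,0]]'; python3 -c "
from h import *
s=snapshot('side');sh=[s,snapshot('top')]
z=sense()['tool_pos'][2]-25.7
fit('stone_mid',[50,130,30],z,[415,300,6],sh)
plan(415.5,301,38,96.5)"
```

```text
time: 26.6
tool_pos: [511.4, 79.6, 161.8]
tcp_rot: [-179.8, -0.0, 96.4]
ft_force: [1.0, -0.4, -3.0]
finger_gap: 49.2
grip_force: 43.1
time: 27.6
tool_pos: [418.0, 300.0, 162.9]
tcp_rot: [-179.9, 0.0, 96.4]
ft_force: [0.2, 0.0, -4.2]
finger_gap: 49.5
grip_force: 43.1
stone_mid [([418.7, 299.7, 4.5], np.float64(0.351)), ([418.0, 299.5, 4.5], np.float64(0.07)), ([421.4, 295.9, 2.2], np.float64(0.627))]
turn tool z rad -0.003 then cm [ 0.09 -0.27 12.55] j6 23.6 now [418.2 300.4 163.5] 96.3 t 27.8
```

```bash
python3 -m handwheel '[[-0.2,0.15,-0.25,2,0,0,-0.01],[-0.2,0,0,3,0,0,0],[-0.2,0,0,3,0,0,0],[-0.2,0,0,2,0,0,0],[-0.2,0,0,1,0,0,0],[-0.2,0,0,0.5,0,0,0],[-0.2,0,0,0.3,0,0,0],[-0.2,0,0,0.2,0,0,0],[-0.2,0,0,0.1,0,0,0],[-0.2,0,0,0,0,0,0],[-0.2,0,0,0,0,0,0]]'; python3 -c "
from h import *
plan(415.5,301,38,96.5)"
```

```text
time: 28.72
tool_pos: [416.0, 302.7, 43.7]
tcp_rot: [179.9, -0.0, 97.0]
ft_force: [-0.5, -0.1, -4.3]
finger_gap: 49.5
grip_force: 43.0
turn tool z rad 0.009 then cm [-0.16 -0.06  0.57] j6 23.3 now [416.  302.7  43.7] 97.0 t 28.7
```

```bash
python3 -m handwheel '[[-0.2,-0.1,0,0.2,0,0,0],[-0.2,0,0,0.1,0,0,0],[-0.2,0,0,0.1,0,0,0],[-0.2,0,0,0.1,0,0,0],[-0.2,0,0,0.1,0,0,0],[-0.2,0,0,0,0,0,0]]'; python3 -m handwheel '[[0.2,0,0,0,0,0,0],[0.3,0,0,0,0,0,0],[0.4,0,0,0,0,0,0],[0.6,0,0,0,0,0,0],[0.7,0,0,0,0,0,0],[0.7,0,0,0,0,0,0],[0.7,0,0,-2,0,0,0],[0.7,0,0,-3,0,0,0],[0.7,0,0,-4,0,0,0],[0.7,0,0,-4,0,0,0],[0.7,0,0,0,0,0,0],[0.7,0,0,0,0,0,0]]'; python3 -c "
from h import *
s=snapshot('side');sh=[snapshot('top'),s]
cv2.imwrite('pics/t5.png',cv2.resize(s['image'][120:220,170:330,::-1],(640,400)))
fit('stone_mid',[50,130,30],12,[415,300,6],sh)
x,y,a=fit('blank_mid',[64,160,40],0,[615,-181,-7],sh)
plan(x,y,160,90+a)"
```

```text
time: 29.22
tool_pos: [415.4, 301.3, 37.7]
tcp_rot: [-180.0, 0.0, 97.0]
ft_force: [-5.5, -4.1, 10.3]
finger_gap: 49.4
grip_force: 44.8
time: 30.22
tool_pos: [417.5, 302.5, 170.3]
tcp_rot: [179.6, -0.2, 97.0]
ft_force: [0.1, -0.9, -0.1]
finger_gap: 72.5
grip_force: 0.0
stone_mid [([415.1, 302.3, 7.1], np.float64(0.238)), ([417.9, 294.7, 6.6], np.float64(0.407)), ([414.4, 302.3, 7.1], np.float64(0.048))]
blank_mid [([617.2, -181.9, -7.9], np.float64(0.039)), ([618.3, -181.7, -7.5], np.float64(0.034)), ([616.4, -182.5, -8.0], np.float64(0.03))]
turn tool z rad 0.26 then cm [-45.02  26.72   0.48] j6 23.2 now [414.4 300.7 164.8] 97.0 t 30.5
```

View pics/t5.png

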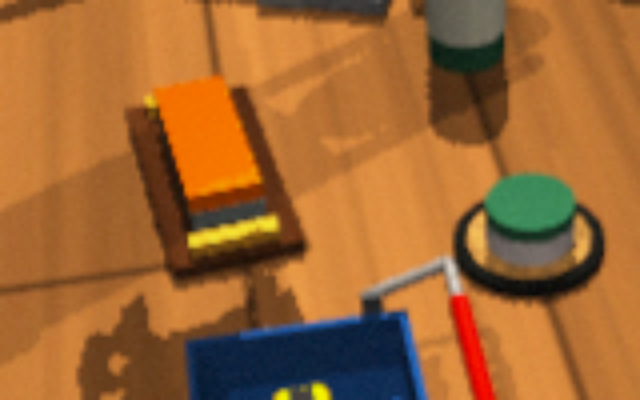

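The stone is seated between the brass stops, within about 1 mm of the fit. Now the blank.

```bash
python3 -m handwheel '[[1,0,0,0,0,0,0.09],[1,0,0,0,0,0,0.09],[1,0,0,0,0,0,0.08],[1,-3,1.78,0,0,0,0],[1,-3,1.78,0,0,0,0],[1,-3,1.78,0,0,0,0],[1,-3,1.78,0,0,0,0],[1,-3,1.78,0,0,0,0],[1,-3,1.78,0,0,0,0],[1,-3,1.78,0,0,0,0],[1,-3,1.78,0,0,0,0],[1,-3,1.78,0,0,0,0]]'; python3 -m handwheel '[[1,-3,1.78,0,0,0,0],[1,-3,1.78,0,0,0,0],[1,-3,1.78,0,0,0,0],[1,-3,1.78,0,0,0,0],[1,-3,1.78,0,0,0,0],[1,-3,1.78,0,0,0,0],[1,0,0,0,0,0,0],[1,0,0,0,0,0,0],[1,0,0,0,0,0,0],[1,0,0,0,0,0,0]]'; python3 -c "
from h import *
plan(617.2,-182,27,82.3)"
```

```text
time: 31.52
tool_pos: [536.7, 10.1, 165.5]
tcp_rot: [-179.9, 0.0, 82.1]
ft_force: [0.4, 0.4, 0.2]
finger_gap: 85.1
grip_force: 0.0
time: 32.35
tool_pos: [617.4, -180.0, 165.8]
tcp_rot: [-179.9, -0.0, 82.1]
ft_force: [0.2, -0.2, -0.5]
finger_gap: 85.3
grip_force: 0.0
turn tool z rad -0.003 then cm [-2.000e-01  1.000e-02  1.388e+01] j6 -13.0 now [ 617.4 -180.   165.8] 82.1 t 32.4
```

```bash
python3 -m handwheel '[[1,-0.2,0,3,0,0,0],[1,0,0,3,0,0,0],[1,0,0,3,0,0,0],[1,0,0,3,0,0,0],[1,0,0,1.5,0,0,0],[1,0,0,0,0,0,0],[1,0,0,0,0,0,0],[0.8,0,0,0,0,0,0],[0.6,0,0,0,0,0,0],[0.5,0,0,0,0,0,0],[0.4,0,0,0,0,0,0],[0.2,0,0,0,0,0,0]]' 50; python3 -m handwheel '[[0.1,0,0,0,0,0,0],[0.1,0,0,0,0,0,0]]'; python3 -m handwheel '[[0.1,0,0,-1,0,0,0],[0.1,0,0,-2,0,0,0],[0.1,0,0,-2,0,0,0],[0.1,0,0,-2,0,0,0],[0.1,0,0,-2,0,0,0],[0.1,0,0,-1,0,0,0],[0.1,0,0,0,0,0,0],[0.1,0,0,0,0,0,0],[0.1,0,0,0,0,0,0]]'; python3 -c "
from h import *
sh=[snapshot('top'),snapshot('side')];save(sh[1],'t6')
fit('blank_mid',[64,160,40],100,[617,-182,-8],sh)
plan(413,-327,140,96.7)"
```

```text
time: 33.35
tool_pos: [619.3, -183.8, 34.4]
tcp_rot: [179.8, 0.0, 82.1]
ft_force: [-1.4, 1.4, 6.9]
finger_gap: 62.8
grip_force: 56.3
time: 33.52
tool_pos: [619.3, -183.8, 34.4]
tcp_rot: [179.8, 0.0, 82.1]
ft_force: [-1.7, 0.3, 9.3]
finger_gap: 62.9
grip_force: 56.3
time: 34.27
tool_pos: [616.8, -182.9, 130.1]
tcp_rot: [-179.9, -0.0, 82.1]
ft_force: [-0.1, -0.0, -4.5]
finger_gap: 63.2
grip_force: 56.1
blank_mid [([615.5, -184.2, -8.2], np.float64(0.45)), ([616.5, -180.0, -8.3], np.float64(0.588)), ([614.8, -186.0, -8.3], np.float64(0.29))]
turn tool z rad -0.255 then cm [-11.94 -21.92  -1.01] j6 -13.2 now [ 616.8 -182.8  129.9] 82.1 t 34.5
```

```bash
python3 -m handwheel '[[0.1,0,0,0,0,0,-0.09],[0.1,0,0,0,0,0,-0.09],[0.1,0,0,0,0,0,-0.08],[0.1,-0.6,-1.1,0,0,0,0],[0.1,-1.5,-2.7,0,0,0,0],[0.1,-1.5,-2.7,0,0,0,0],[0.1,-1.5,-2.7,0,0,0,0],[0.1,-1.5,-2.7,0,0,0,0],[0.1,-1.5,-2.7,0,0,0,0],[0.1,-1.5,-2.7,0,0,0,0],[0.1,-1.5,-2.7,0,0,0,0],[0.1,-0.8,-1.9,0,0,0,0]]'; python3 -m handwheel '[[0.1,0,0,3,0,0,0],[0.1,0,0,1,0,0,0],[0.1,0,0,0,0,0,0],[0.1,0,0,0,0,0,0],[0.1,0,0,0,0,0,0]]'; python3 -c "
from h import *
z=sense()['tool_pos'][2]-34.4
sh=[snapshot('top'),snapshot('side')]
fit('blank_mid',[64,160,40],z,[413,-327,6],sh)
cv2.imwrite('pics/t6.png',cv2.resize(sh[1]['image'][200:420,130:410,::-1],(700,550)))
plan(413,-327,46.4,96.7)"
```

```text
time: 35.47
tool_pos: [411.8, -329.5, 131.1]
tcp_rot: [-179.9, 0.0, 96.8]
ft_force: [0.0, -0.2, -3.0]
finger_gap: 63.2
grip_force: 56.1
time: 35.88
tool_pos: [415.3, -327.7, 92.2]
tcp_rot: [180.0, 0.0, 97.0]
ft_force: [0.5, -0.4, -3.2]
finger_gap: 62.8
grip_force: 56.1
blank_mid [([415.9, -326.2, 6.7], np.float64(0.531)), ([414.9, -322.0, 5.3], np.float64(0.644)), ([424.2, -396.8, 7.8], np.float64(0.053))]
turn tool z rad 0.006 then cm [ 0.14 -0.25  4.63] j6 -50.9 now [ 415.6 -328.1   92.7] 97.0 t 36.1
```

View pics/t6.png

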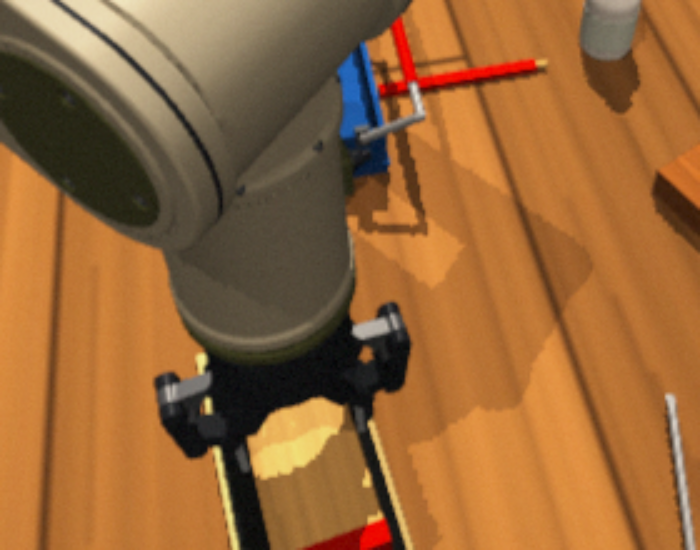

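The blank is held level and lined up over the board. Lower it.

```bash
python3 -m handwheel '[[0.1,0.05,-0.23,1.5,0,0,0.005],[0.1,0,0,1.5,0,0,0],[0.1,0,0,0.7,0,0,0],[0.1,0,0,0.4,0,0,0],[0.1,0,0,0.2,0,0,0],[0.1,0,0,0.1,0,0,0],[0.1,0,0,0,0,0,0],[0.1,0,0,0,0,0,0]]'; python3 -c "
from h import *
plan(413,-327,46.4,96.7)"
```

```text
time: 36.75
tool_pos: [412.9, -328.1, 48.4]
tcp_rot: [180.0, 0.1, 96.7]
ft_force: [-0.5, 0.2, -2.1]
finger_gap: 62.8
grip_force: 56.1
turn tool z rad 0.0 then cm [0.11 0.02 0.2 ] j6 -50.8 now [ 412.9 -328.1   48.4] 96.7 t 36.8
```

```bash
python3 -m handwheel '[[0.1,0.05,0,0.1,0,0,0],[0.1,0,0,0.1,0,0,0],[0.1,0,0,0.1,0,0,0],[0.1,0,0,0,0,0,0]]'; python3 -m handwheel '[[0.5,0,0,0,0,0,0],[0.6,0,0,0,0,0,0],[0.7,0,0,0,0,0,0],[0.85,0,0,0,0,0,0],[1,0,0,0,0,0,0],[1,0,0,0,0,0,0],[1,0,0,0,0,0,0],[1,0,0,-2,0,0,0],[1,0,0,-3,0,0,0],[1,0,0,-4,0,0,0],[1,0,0,-4,0,0,0],[1,0,0,-4,0,0,0]]';  python3 -m handwheel '[[1,3,0,0,0,0,0],[1,3,0,0,0,0,0],[1,3,0,0,0,0,0],[1,3,0,0,0,0,0],[1,3,0,0,0,0,0],[1,3,0,0,0,0,0],[1,3,0,0,0,0,0],[1,0,0,0,0,0,0],[1,0,0,0,0,0,0],[1,0,0,0,0,0,0]]'; python3 -c "
from h import *
sh=[snapshot('top'),snapshot('side')]
fit('blank_mid',[64,160,40],12,[413,-327,6],sh)
fit('stone_mid',[50,130,30],12,[415,300,6],sh[:1])
print([place_of(sh[0],q)[:1] for q in ('tin_mid','tape_mid','bail_bar')])
save(sh[0],'end')"
```

```text
time: 37.08
tool_pos: [412.7, -327.5, 46.4]
tcp_rot: [180.0, 0.0, 96.7]
ft_force: [-6.9, 5.7, 13.6]
finger_gap: 62.8
grip_force: 58.2
time: 38.08
tool_pos: [411.9, -326.8, 216.1]
tcp_rot: [-180.0, -0.0, 96.7]
ft_force: [0.3, -0.3, 0.5]
finger_gap: 85.7
grip_force: 0.0
time: 38.92
tool_pos: [388.0, -118.9, 214.8]
tcp_rot: [180.0, 0.0, 96.8]
ft_force: [-0.6, -0.9, 0.5]
finger_gap: 85.2
grip_force: 0.0
blank_mid [([412.1, -327.1, 7.8], np.float64(0.286)), ([413.6, -330.7, 9.2], np.float64(0.537)), ([411.6, -326.2, 7.6], np.float64(0.026))]
stone_mid [([417.6, 303.9, 5.9], np.float64(0.056)), ([417.6, 303.9, 5.9], np.float64(0.056))]
[[{'location': [615.3, 184.8, 22.1], 'conf': 0.57}], [{'location': [450.0, 2.3, 30.1], 'conf': 0.62}], [{'location': [544.7, -3.2, 77.4], 'conf': 0.96}]]
```

View pics/end.png

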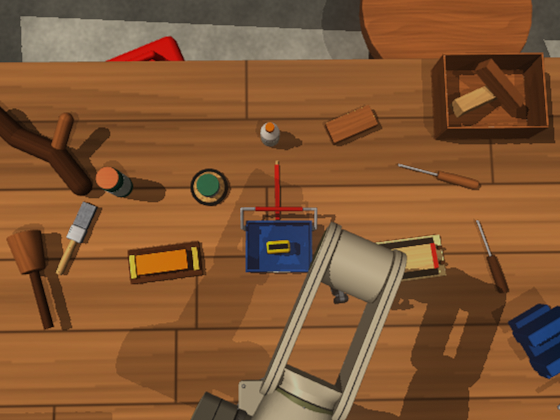

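All four objects are in place (stone at (165,262), tin at (209,185), tape at (279,246), blank at about (415,260)), the bail is out and the arm is clear. Handing in.

```bash
python3 -c "
from h import *
print(hand_in())"
```

```text
the job is handed in; nothing more can be done
None
```

The job is handed in at about 39 s of the 141 s allowed, with no verdict returned: the last camera check showed the bail swung out, the tape in the tote, the tin on the coaster, the stone in its holder and the blank on its board, all released and with the arm clear.

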